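# Open the die locker by pressing its hidden catch

### The arm

A 7-joint arm with a two-finger parallel gripper is mounted at the origin on a cart in front of the work surface, level with it; the furniture and walls round the work are solid. World frame = base frame: x ahead of the robot, y to its left, z up, the work surface at z = 0. Lengths are in m, angles in rad, forces in N, time in s.
With the tool pointing down it reaches from about 0.375 to 0.925 m from the base axis. Payload 3.1 kg.
Tool frame: the origin (TCP) lies midway between the tips of the shut fingers; the grasp point (between the pads) lies 19 mm behind it (r.tcp_to_grasp is the x of the grasp point in the tool frame, in m); x points along the fingers, z is the direction in which the jaws open and shut, and the axes are right-handed (so a half turn about x gives the same grasp; the last joint's range is limited). The gripper opens to 85 mm and grips with 20 to 120 N. Pads are 22 mm wide; open, the fingers measure 114 mm over their backs; the gripper's body (76 mm by 85 mm) begins 54 mm behind the grasp point. The pads swing forward as they close: fully open they stand 13 mm farther back than shut.
Start: joints at [-1.442, 0.383, 0.044, 1.598, -0.018, 1.161, -0.05], TCP at [0.146, 0.633, 0.231] pointing down, gripper open.
Joint ranges: [-2.61, 2.61], [-0.41, 2.15], [-1.48, 1.57], [0, 2.5], [-1.57, 4.71], [0.05, 1.97], [-2.85, 2.85]. Speed limits (rad/s): [2.79, 2.79, 3.14, 3.14, 3.14, 3.14, 3.14].

### API

Orientations are given as [roll, pitch, yaw] about the fixed x, y, z axes, in that order (R = Rz(yaw) Ry(pitch) Rx(roll)).
In Python, from workcell import r gives the robot as it stands. Calls block until the motion is done:
- r.move_ptp(position, orientation): joint-space move of the TCP to a pose.
- r.servo_line(position, v=0.15, attitude=None): straight line of the TCP; attitude=None keeps the orientation; v is the mean speed in m/s.
- r.goto_joints(angles): joint-space move.
- r.grip(opening, f_grip=None): finger opening in m; f_grip is the grip in N (None keeps the last); returns when the fingers have stopped.
- r.dwell(seconds).
- r.ik(position, orientation): joint angles nearest the present ones, or None.
- r.read_camera(name): name is "side" or "top"; returns a dict with "frame" (480x640x3 uint8, red, green, blue), "range_z" (480x640 float32, m along the optical axis (not along the pixel's ray), 0 where there is no reading), "fx", "fy", "cx", "cy" (pixels), "dist" ([k1, k2, p1, p2, k3] as OpenCV has them; the pictures are not rectified), "world_from_camera" (4x4, takes a point from camera to world coordinates). Camera axes: x right, y down, z forward; pixel columns grow to the right and rows downward; lengths in m; the calibration is good to about 2 mm. A picture is of the moment at which its call begins.
A pose or a line that the arm cannot do raises r.MotionError and nothing moves.
- r.job_done(): hands the job in, once; it reports no verdict.
Readings, each from a call of its own:
- r.get_clock(): time.
- r.get_q(): joint angles.
- r.get_qd(): joint speeds.
- r.get_joint_torque(): joint torques, N m.
- r.get_position(): TCP position.
- r.get_ee_rot(): TCP orientation.
- r.get_wrist_force(): force on the tool from outside, world axes, zero at the start.
- r.get_ft_torque(): the same for the moment, N m.
- r.get_opening(): finger opening in m.
Only numpy, scipy, OpenCV 4.12 (cv2) and the standard library are available. Lean on these libraries where they do the work, as an engineer would, in place of code of your own. Each camera call takes 0.05 s, during which the arm holds its last target. There are 200 camera calls.

### The job

Two small steel lockers stand on the bench, their doors ajar and held by safety catches. Open the one with the yellow door so that the spare punch in it can be got at: reach from above into the gap behind the door, press the red catch pad down and, while it is down, pull the door away from the locker; then swing it wide open (about a right angle) and leave it so. Leave the blue-doored locker as it is.

Things in the scene. Friction and masses are not known exactly. Their poses are not given: they have to be found in the camera images.
- yellow_locker: Grey sheet-steel locker with a yellow door, 110 deep x 150 wide x 150 mm high, fixed to the bench; a twin with a blue door stands left or right of it. Origin: centre of the underside; x points from the door side to the back, y to the hinge side, z up. Door panel 150 wide, 12 thick, its upper edge 150 mm above the bench. Door's bar handle: outer face, top 100 mm above the bench.
- yellow_door (a joint): Yellow door, hinged upright on the locker's left front edge as the robot sees it. Rad: 0 shut, grows as the free edge swings towards the robot, stop at 1.75. Starts ajar at 0.44 to 0.49. Catch up: it cannot pass 0.50; keep the catch down until 0.70, then it may rise. Stiff hinge (0.25 N m): the door stays where it is left.
- yellow_catch (a joint): Spring catch sliding down the back of the yellow door: red pad with a steel arm whose hook holds behind a strike under the locker's top. In m: 0 up (at rest), grows as the pad is pressed straight down, stop at 0.018; hook free from 0.009 on. Spring 1.5 N at rest, 6 N at the stop; let go, it rises again.
- yellow_pad (a point): Centre of the red pad's upper face, 140 mm above the bench at rest; pad 38 (x) by 34 mm (y), in the gap between door and locker, open above. Frame turns with the door, sinks with the catch: x square from the door's back to the locker, y along the door to the hinge, z up. Door's back face at x = -21 mm; hinge axis at x = -20, y = +112; locker's front edge at x = +24 or more beside the pad.
- blue_door (a joint): Door of the twin locker, alike but blue, with the same red catch pad. Same sense (rad); starts ajar at 0.44 to 0.49 and is to be left there.

How it is judged:
By the outcome, as a careful person would: the job done as asked, in the order asked, and still so for the second after the job is handed in, with the robot touching nothing.
It also fails if it takes over 34 s, if anything falls off the work surface, if the arm or the gripper's body presses on something with over 40 N, if the wrist force passes 120 N, or if a joint passes its speed limit or range.

## Working session

There is one attempt and no reset: what is moved stays moved. The work goes in short steps, each a Python script; the robot and the scene stay as the last script left them, time stands still between calls to the robot, and variables do not carry over. Pictures are saved under pics/ and viewed, about 8 in all and at most 12, crops included, and the job is handed in when it is done.

```bash
mkdir -p pics; ls
python3 - <<'E'
from workcell import r
import cv2,numpy as np,pickle
d={n:r.read_camera(n) for n in("top","side")}
pickle.dump(d,open("cam0.pkl","wb"))
for n in d:
    cv2.imwrite(f"pics/{n}0.png",d[n]["frame"][...,::-1]); print(n,np.round(d[n]["world_from_camera"],3).tolist(),d[n]["fx"],d[n]["dist"])
print(r.get_clock(),r.tcp_to_grasp,r.get_ee_rot(),r.get_opening())
E
```

```text
pics
top [[-0.33, -0.737, 0.59, 0.095], [-0.944, 0.269, -0.191, 0.172], [-0.018, -0.62, -0.784, 0.803], [0.0, 0.0, 0.0, 1.0]] 476.83574127465886 [-0.11841131  0.          0.          0.          0.        ]
side [[-0.535, -0.414, 0.736, -0.155], [-0.845, 0.259, -0.468, 0.483], [0.003, -0.873, -0.489, 0.601], [0.0, 0.0, 0.0, 1.0]] 568.9646242798743 [-0.01184107  0.          0.          0.          0.        ]
0.1 -0.0187 [-3.09499392  1.56843094 -1.75082989] 0.0855845395929066
```

View pics/top0.png

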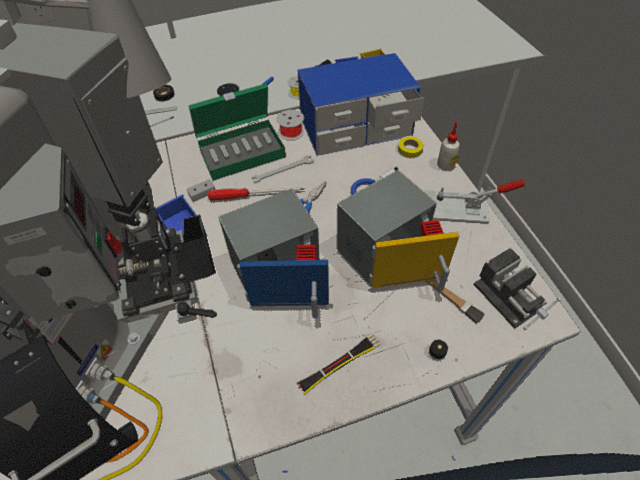

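View pics/side0.png

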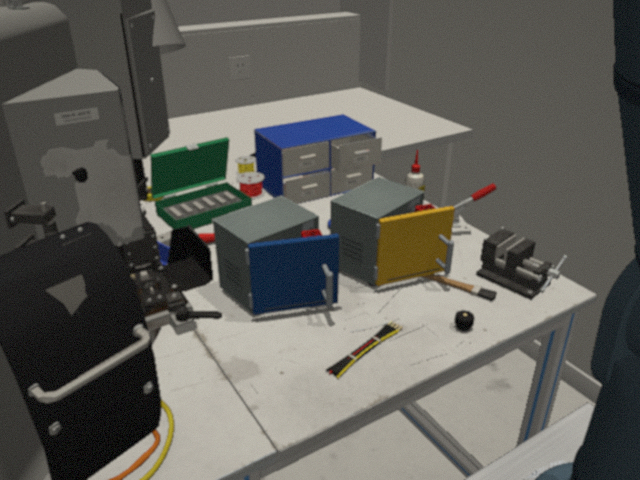

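The top view shows the yellow door's upper edge from about (373,240) to (458,234), with its red pad near (431,229). The blue locker is to its left, with its pad near (306,252). Next I'll enlarge the crop and get 3D points.

```bash
cat > h.py <<'E'
import numpy as np,cv2
def cloud(c):
    h,w=c["range_z"].shape
    K=np.array([[c["fx"],0,c["cx"]],[0,c["fy"],c["cy"]],[0,0,1]])
    v,u=np.mgrid[:h,:w]
    n=cv2.undistortPoints(np.stack([u,v],-1).reshape(-1,1,2).astype(np.float64),K,np.array(c["dist"])).reshape(h,w,2)
    z=c["range_z"]; p=np.dstack([n[...,0]*z,n[...,1]*z,z])
    T=np.array(c["world_from_camera"]); P=p@T[:3,:3].T+T[:3,3]; P[z==0]=np.nan
    return P
E
python3 - <<'E'
import pickle,numpy as np,cv2
from h import *
d=pickle.load(open("cam0.pkl","rb"))
c=d["top"];f=c["frame"];P=cloud(c)
hsv=cv2.cvtColor(f,cv2.COLOR_RGB2HSV)
cv2.imwrite("pics/crop0.png",cv2.resize(f[160:300,320:480,::-1],None,fx=5,fy=4.2,interpolation=cv2.INTER_CUBIC) if 0 else cv2.resize(f[165:300,325:480,::-1],None,fx=4,fy=4,interpolation=cv2.INTER_CUBIC))
H,S,V=cv2.split(hsv.astype(int)); roi=np.zeros(H.shape,bool); roi[165:300,325:470]=1
for n,c2 in d.items():
    P2=cloud(c2); 
    hs=cv2.cvtColor(c2["frame"],cv2.COLOR_RGB2HSV).astype(int)
    ye=(hs[...,0]>18)&(hs[...,0]<30)&(hs[...,1]>150)
    re=((hs[...,0]<6)|(hs[...,0]>174))&(hs[...,1]>140)
    pts=P2[ye]; 
    q=pts[(pts[:,2]>.03)&(pts[:,2]<.13)&(pts[:,0]>.35)&(pts[:,0]<.9)]
    cen=np.median(q,0); q=q[np.linalg.norm(q-cen,axis=1)<.12]
    m=q.mean(0); nrm=np.linalg.svd((q-m),full_matrices=0)[2]
    t=nrm[0]; print(n,"door",len(q),m.round(4),nrm.round(3).tolist())
    q2=pts[np.linalg.norm(pts-cen,axis=1)<.14]; print(" z pct",np.nanpercentile(q2[:,2],[1,50,99]).round(4))
    for k in (0,): 
        tt=np.cross(nrm[2],[0,0,1]); tt/=np.linalg.norm(tt); s=(q2-m)@tt; print(" along",tt.round(3),np.percentile(s,[.5,99.5]).round(4))
    rp=P2[re]; rp=rp[np.linalg.norm(rp-cen,axis=1)<.16]
    top=rp[(rp[:,2]>.13)&(rp[:,2]<.15)]
    print(" red",len(rp),np.nanmedian(rp,0).round(4),"top",len(top),top.mean(0).round(4), top.min(0).round(4),top.max(0).round(4))
P2=P
# locker tops (z~.15)
g=(abs(P[...,2]-.15)<.006)&(S<70)&np.isfinite(P[...,2])
nl,lab,st,ce=cv2.connectedComponentsWithStats(g.astype(np.uint8))
for i in range(1,nl):
    if st[i,4]>800:
        q=P[lab==i]; b=cv2.minAreaRect(q[:,:2].astype(np.float32)*1000); print(st[i],ce[i].round(),q[:,2].mean(),cv2.boxPoints(b).round().tolist())
E
```

```text
top door 2177 [ 0.5169 -0.1323  0.0836] [[-0.192, -0.977, 0.097], [-0.021, -0.095, -0.995], [0.981, -0.193, -0.002]]
 z pct [0.0201 0.1029 0.1523]
 along [-0.193 -0.981  0.   ] [-0.0676  0.078 ]
 red 259 [ 0.5433 -0.1799  0.1408] top 247 [ 0.5428 -0.1799  0.1405] [ 0.5256 -0.1984  0.1301] [ 0.5607 -0.1638  0.1442]
side door 3154 [ 0.5141 -0.1304  0.0824] [[-0.188, -0.981, 0.055], [-0.015, -0.053, -0.998], [-0.982, 0.189, 0.005]]
 z pct [0.0197 0.0932 0.1509]
 along [ 0.189  0.982 -0.   ] [-0.0775  0.0672]
 red 67 [ 0.5469 -0.1792  0.1401] top 62 [ 0.5461 -0.1784  0.1401] [ 0.5345 -0.1948  0.1336] [ 0.5565 -0.1654  0.1419]
[ 337  170  100   73 3744] [386. 205.] 0.15093419054863816 [[541.0, -66.0], [583.0, -214.0], [692.0, -183.0], [649.0, -35.0]]
[ 219  188   99   73 3966] [267. 223.] 0.1508695881063043 [[582.0, 161.0], [602.0, 13.0], [715.0, 28.0], [694.0, 177.0]]
```

View pics/crop0.png

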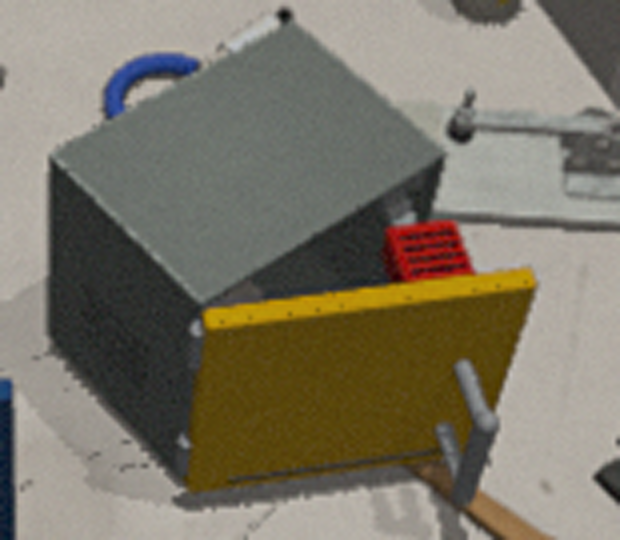

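The fit gives a door angle of about 0.47 rad (locker yaw 0.276, door yaw -0.194). The pad is at about (0.543,-0.179,0.140) and the hinge at about (0.545,-0.065). These agree with the given sizes and with the locker's corner at (0.541,-0.066). Before moving, I'll check the transit path for tall obstacles.

Run:
```python
import pickle,numpy as np
from h import *
from workcell import r
d=pickle.load(open("cam0.pkl","rb"))
A=np.vstack([cloud(c).reshape(-1,3) for c in d.values()]);A=A[np.isfinite(A[:,0])]
print("rows x 0..0.9, cols y 0.9..-0.4 (cm max height)")
for i in range(-2,10):
    print(f"{i/10:.1f}",[ (int(100*q[:,2].max()) if len(q:=A[(abs(A[:,0]-i/10)<.05)&(abs(A[:,1]-y)<.05)])>3 else -9) for y in np.arange(.9,-.5,-.1)])
for p,psi in (([.543,-.179,.25],1.377),([.543,-.179,.126],1.377),([.435,-.10,.126],.276),([.35,0,.4],0)):
    print(np.round(q,3) if (q:=r.ik(p,[0,np.pi/2,psi])) is not None else None)
```

```text
rows x 0..0.9, cols y 0.9..-0.4 (cm max height)
-0.2 [-9, -9, -9, -9, -9, -9, -9, -9, -9, -9, -9, -9, -9, -9]
-0.1 [-9, -9, -9, -9, -9, -9, -9, -9, -9, -9, -9, -9, -9, -9]
0.0 [-9, -9, -9, -9, -9, -9, -9, 56, 56, 34, -9, -9, -9, -9]
0.1 [-9, -9, -9, -9, -9, -9, -9, -9, 56, 34, 0, 0, -9, -9]
0.2 [-9, -9, -9, -9, -9, -9, -9, -9, -9, -9, -9, -9, -9, -76]
0.3 [-9, -9, -9, -9, 32, 30, 0, 0, 0, 0, 0, 0, 5, 0]
0.4 [-9, -9, 0, 11, 33, 33, 0, 0, 1, 1, 3, 1, 8, 7]
0.5 [-9, -9, -9, -9, 46, 51, 44, 5, 15, 15, 15, 15, 8, 0]
0.6 [-9, -9, -9, -9, -9, 52, 52, 15, 15, 15, 15, 15, 4, 10]
0.7 [-9, -9, -9, -9, -9, 59, 59, 55, 15, 15, 15, 15, 6, 5]
0.8 [-9, -9, -9, -9, -9, 57, 52, 4, 0, 1, 1, 2, 2, 13]
0.9 [-9, -9, -9, -9, -9, 3, 10, 4, 3, 3, 15, 15, 15, 15]
[-0.599  0.341  1.03   1.805 -0.316  1.174  1.907]
[-0.332  0.429  0.705  1.905 -0.343  0.93   1.913]
[-0.78   0.201  1.001  2.199 -0.226  0.846  0.638]
[-0.465 -0.362  0.254  1.991  0.089  1.502 -0.233]
```

Run:
```python
import pickle,numpy as np
from h import *
from workcell import r
d=pickle.load(open("cam0.pkl","rb"))
A=np.vstack([cloud(c).reshape(-1,3) for c in d.values()]);A=A[np.isfinite(A[:,0])]
rr=np.hypot(A[:,0],A[:,1]);b=np.degrees(np.arctan2(A[:,1],A[:,0]))
for z in (.1,.2,.3,.36,.42):
    m=(A[:,2]>z)&(rr>.2)
    print(z,[(k,round(float(np.sort(q)[3]),2)) for k in range(-60,95,5) if len(q:=rr[m&(abs(b-k)<2.5)])>4])
u=np.array([np.cos(1.344),np.sin(1.344)])
for R in (.3,.34,.38,.42):
  for z in (.3,.36,.42,.5):
    q=r.ik([*(R*u),z],[0,np.pi/2,1.344]); print(R,z,None if q is None else np.round(q,2))
```

```text
0.1 [(-55, 1.22), (-50, 1.26), (-45, 1.36), (-40, 1.49), (-35, 0.75), (-30, 1.87), (-25, 0.54), (-20, 0.5), (-15, 0.53), (-10, 0.53), (-5, 0.53), (0, 0.6), (5, 0.49), (10, 0.5), (15, 0.57), (20, 0.66), (25, 0.67), (30, 0.62), (35, 0.6), (40, 0.62), (45, 0.52), (50, 0.51), (55, 0.52), (60, 0.55)]
0.2 [(-55, 1.24), (-50, 1.27), (-45, 1.36), (-40, 1.49), (-35, 1.65), (-30, 1.88), (-25, 2.0), (-20, 1.94), (-15, 1.89), (-10, 1.86), (-5, 1.85), (15, 0.7), (20, 0.69), (25, 0.67), (30, 0.62), (35, 0.6), (40, 0.62), (45, 0.52), (50, 0.51), (55, 0.52), (60, 0.55)]
0.3 [(-55, 1.26), (-50, 1.27), (-45, 1.36), (-40, 1.49), (-35, 1.66), (-30, 1.88), (-25, 2.08), (-20, 2.1), (-15, 2.05), (-10, 2.02), (-5, 2.01), (15, 0.7), (20, 0.69), (25, 0.67), (30, 0.62), (35, 0.6), (40, 0.62), (45, 0.54), (50, 0.54), (55, 0.57)]
0.36 [(-55, 1.28), (-50, 1.27), (-45, 1.36), (-40, 1.49), (-35, 1.66), (15, 0.7), (20, 0.69), (25, 0.67), (30, 0.62), (35, 0.6), (40, 0.62), (45, 0.67)]
0.42 [(-50, 1.28), (15, 0.7), (20, 0.69), (25, 0.67), (30, 0.62), (35, 0.6), (40, 0.63), (45, 0.67)]
0.3 0.3 [-1.47 -0.4  -0.01  2.23 -0.    1.31 -0.13]
0.3 0.36 None
0.3 0.42 None
0.3 0.5 None
0.34 0.3 [-1.47 -0.31  0.01  2.17  0.    1.28 -0.12]
0.34 0.36 [-1.47 -0.34  0.01  2.07  0.    1.41 -0.12]
0.34 0.42 [-1.47 -0.35  0.    1.96  0.    1.53 -0.12]
0.34 0.5 [-1.49 -0.34  0.01  1.8   0.    1.69 -0.13]
0.38 0.3 [-1.47 -0.21  0.01  2.1   0.    1.26 -0.11]
0.38 0.36 [-1.47 -0.25  0.02  2.    0.    1.39 -0.11]
0.38 0.42 [-1.48 -0.26  0.02  1.9   0.01  1.51 -0.12]
0.38 0.5 [-1.49 -0.26  0.02  1.74  0.01  1.67 -0.12]
0.42 0.3 [-1.47 -0.13  0.02  2.03  0.    1.24 -0.1 ]
0.42 0.36 [-1.47 -0.16  0.02  1.93  0.    1.37 -0.1 ]
0.42 0.42 [-1.47 -0.18  0.03  1.83  0.    1.49 -0.1 ]
0.42 0.5 [-1.48 -0.18  0.03  1.67  0.01  1.65 -0.11]
```

Run:
```python
from workcell import r
import numpy as np,pickle,cv2
u=np.array([np.cos(1.344),np.sin(1.344)])
r.grip(0.0)
r.servo_line([*(.36*u),.36],v=.2)
q=np.array(r.get_q()); q[0]+=1.664
r.goto_joints(list(q)); print(r.get_position(),r.get_q(),r.get_clock())
r.move_ptp([.543-.003,-.179,.23],[0,np.pi/2,1.377])
print(r.get_position(),np.round(r.get_q(),2),r.get_ee_rot(),r.get_clock(),r.get_wrist_force(),r.get_opening())
c={n:r.read_camera(n) for n in("top","side")};pickle.dump(c,open("cam1.pkl","wb"))
a=cv2.resize(c["top"]["frame"][130:300,310:490],None,fx=2.2,fy=2.2,interpolation=cv2.INTER_CUBIC)
b=cv2.resize(c["side"]["frame"][130:300,310:490],None,fx=2.2,fy=2.2,interpolation=cv2.INTER_CUBIC)
cv2.imwrite("pics/c1.png",np.hstack([a,b])[...,::-1])
```

```text
[ 0.34229052 -0.11235504  0.35948089] [ 2.09180588e-01 -2.89835424e-01 -5.27389981e-03  2.03588891e+00
 -1.64741344e-03  1.39653934e+00 -1.13186206e-01] 4.525
[ 0.54015155 -0.17858803  0.23034379] [ 0.1   0.23  0.17  1.81 -0.04  1.11  1.66] [-1.26364705  1.57039326  0.11359663] 6.0917 [-0.11729419  0.10052617 -0.39624694] -0.0003059078774621362
```

View pics/c1.png

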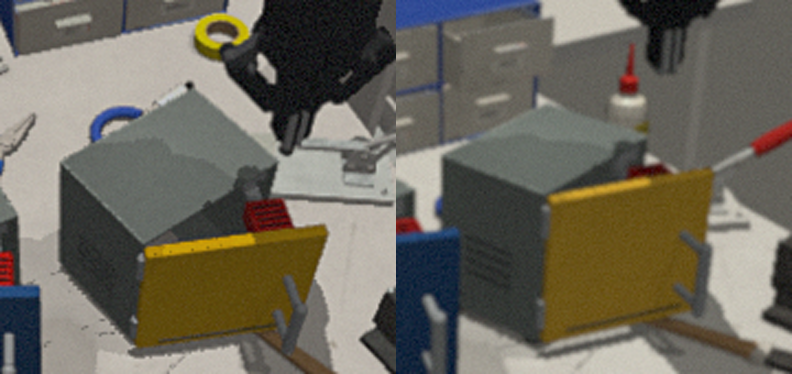

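The shut fingers hang above the pad, with the tips at crop (290,145) in the top view and (668,65) in the side view. Nothing has been disturbed, so I'll go down and press while reading the force.

Run:
```python
from workcell import r
import numpy as np
f=lambda:np.round(r.get_wrist_force(),2)
print(f())
for z,v in((.16,.1),(.146,.05),(.136,.03),(.131,.03),(.126,.03)):
    x,y,_=r.get_position(); r.servo_line([.540,-.179,z],v=v); r.dwell(.1)
    print(z,np.round(r.get_position(),4),f(),r.get_clock())
    if np.linalg.norm(f())>15: print("stop");break
```

```text
[ 0.76 -0.23 -0.01]
0.16 [ 0.5409 -0.1793  0.1611] [-0.42  0.68  0.12] 7.1417
0.146 [ 0.54   -0.179   0.1459] [0.3  0.9  0.97] 7.675
0.136 [ 0.5408 -0.1793  0.1365] [ 0.35 -0.14  1.6 ] 8.2583
0.131 [ 0.5405 -0.1793  0.1314] [ 1.63 -1.12  2.43] 8.675
0.126 [ 0.5403 -0.1792  0.1262] [ 1.34 -1.85  4.33] 9.0917
```

The vertical force of 4.3 N matches about 13 mm of catch travel, so the hook is free. Now I'll swing the door along its arc.

Run:
```python
from workcell import r
import numpy as np,pickle,cv2
H=np.array([.545,-.0653])
def pose(t,xo,z):
    w=.276-t; c,s=np.cos(w),np.sin(w)
    return [*(H+np.array([[c,-s],[s,c]])@[.020+xo,-.112]),z],[0,np.pi/2,w+np.pi/2]
def go(t,xo,z=.125,v=.05):
    p,o=pose(t,xo,z); r.servo_line(p,v=v,attitude=o)
    f=r.get_wrist_force(); print(round(t,2),np.round(r.get_position(),4),np.round(f,1),round(r.get_clock(),2)); return np.linalg.norm(f)
go(.47,-.009,v=.03)
for t in np.r_[.56:.84:.09,np.linspace(.95,1.57,6)]:
    if go(t,-.011)>25: print("stop");break
c={n:r.read_camera(n) for n in("top","side")};pickle.dump(c,open("cam2.pkl","wb"))
a=c["top"]["frame"][130:350,190:510];b=c["side"]["frame"][130:350,190:510]
cv2.imwrite("pics/c2.png",cv2.resize(np.hstack([a,b]),None,fx=1.25,fy=1.25)[...,::-1])
```

```text
0.47 [ 0.5336 -0.1776  0.125 ] [ 0.6 -2.5  4.6] 9.44
0.56 [ 0.5213 -0.1752  0.1247] [ 0.3 -1.7  3.9] 9.83
0.65 [ 0.5121 -0.1726  0.1248] [ 0.7 -0.5  5.5] 10.18
0.74 [ 0.5028 -0.1693  0.1248] [ 0.  -1.5  4.3] 10.53
0.83 [ 0.4937 -0.1651  0.1249] [ 0.  -0.5  5.3] 10.88
0.95 [ 0.4819 -0.1582  0.1248] [ 0.4 -1.3  5.4] 11.3
1.07 [ 0.4709 -0.1497  0.1249] [ 1.2 -0.7  3.8] 11.72
1.2 [ 0.461  -0.14    0.1249] [ 0.6 -0.7  5.2] 12.15
1.32 [ 0.4525 -0.129   0.1249] [ 1.1 -0.7  4.8] 12.57
1.45 [ 0.4454 -0.1171  0.1249] [ 0.6 -0.2  5.3] 13.0
1.57 [ 0.4398 -0.1044  0.125 ] [ 0.6 -0.7  5.6] 13.43
```

View pics/c2.png

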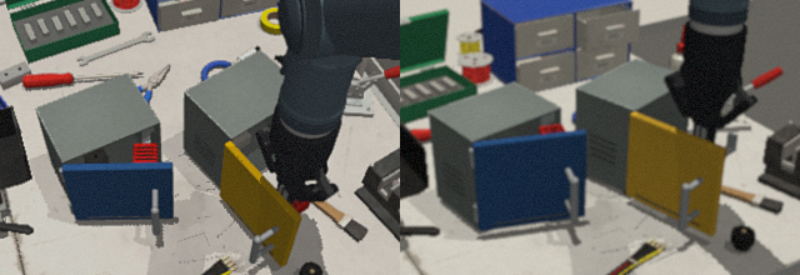

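The door followed and now stands wide open (top view, edge from (228,150) to (298,235)), and the blue locker is unchanged. Next I'll back off, lift clear and measure.

Run:
```python
from workcell import r
import numpy as np,pickle,cv2
from h import *
x,y,z=r.get_position(); w=.276-1.57; n=np.array([np.cos(w),np.sin(w)])
p=np.array([x,y])+.006*n
r.servo_line([*p,.126],v=.05); r.servo_line([*p,.165],v=.06); r.servo_line([*(p+.09*n),.3],v=.15)
print(r.get_position(),r.get_clock(),r.get_wrist_force())
c={k:r.read_camera(k) for k in("top","side")};pickle.dump(c,open("cam3.pkl","wb"))
c0=pickle.load(open("cam0.pkl","rb"))
def ang(cc,lo,hi):
    P=cloud(cc); hs=cv2.cvtColor(cc["frame"],cv2.COLOR_RGB2HSV)
    q=P[(hs[...,0]>lo)&(hs[...,0]<hi)&(hs[...,1]>150)]
    q=q[(q[:,2]>.03)&(q[:,2]<.12)&(q[:,0]>.3)&(q[:,0]<.62)&(abs(q[:,1])<.3)]
    for _ in range(3):
        m=np.median(q,0); q=q[np.linalg.norm(q-m,axis=1)<.1]
    v=np.linalg.svd(q[:,:2]-q[:,:2].mean(0),full_matrices=0)[2][0]
    return len(q),q.mean(0).round(4),round(float(np.arctan(v[1]/v[0])),3)
for k in c:
    print(k,"yellow",ang(c[k],18,30),"blue before",ang(c0[k],100,125),"after",ang(c[k],100,125))
a=c["top"]["frame"][130:350,190:510];b=c["side"]["frame"][130:350,190:510]
cv2.imwrite("pics/c3.png",cv2.resize(np.hstack([a,b]),None,fx=1.25,fy=1.25)[...,::-1])
```

```text
[ 0.46536237 -0.19583324  0.29884792] 15.825 [ 0.37200716 -0.54996161 -0.01340875]
top yellow (1671, array([ 0.4638, -0.0791,  0.0781]), 0.305) blue before (1192, array([0.5484, 0.0973, 0.0769]), 1.246) after (1244, array([0.5485, 0.0974, 0.0777]), 1.247)
side yellow (3055, array([ 0.4611, -0.0778,  0.0774]), 0.302) blue before (3044, array([0.5472, 0.1035, 0.0774]), 1.245) after (3106, array([0.5472, 0.1033, 0.0776]), 1.244)
```

View pics/c3.png

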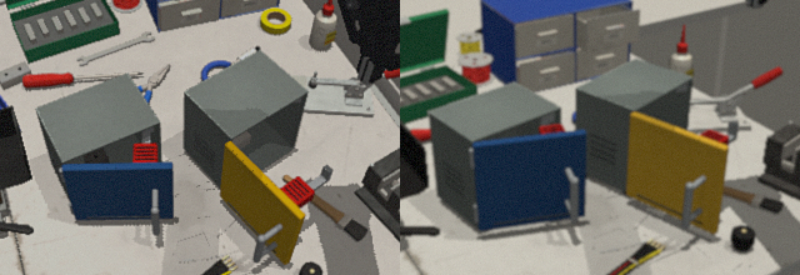

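The door has turned 1.07 rad, to about 1.54 rad (88°). The arm is clear, and the blue door's angle is the same as before.

```bash
python3 -c "
from workcell import r
print(r.job_done(), r.get_clock())"
```

```text
the job is handed in; nothing more can be done
the job is handed in; nothing more can be done
```

The yellow door is open at about 1.54 rad (88°), and I have handed the job in. I pressed its red catch pad about 14 mm down with the shut fingers from above. With the pad held down, I pushed the door open along its arc from the back, then backed off and lifted clear.

- **Yellow door:** both cameras agree on the final angle to within 0.003 rad.
- **Blue door:** its angle is unchanged, 1.246 to 1.247 rad in the top view and 1.245 to 1.244 rad in the side view.
- **Forces and time:** wrist force readings stayed below about 6 N, and the clock stood at about 16 s after the last checks.
- **Arm:** it is about 0.3 m above the bench, touching nothing.

No check failed or disagreed.

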